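# Sweep the bottle caps off the prep board into its catch tray

## Robot

A 7-joint arm with a two-finger parallel gripper is mounted at the origin on the work surface. World frame = base frame: x ahead of the robot, y to its left, z up, the work surface at z = 0. Lengths are in m, angles in rad, forces in N, time in s.
With the tool pointing down it reaches from about 0.4 to 0.875 m from the base axis. Payload 19.3 kg.
Tool frame: the origin (TCP) lies at the very end of the fingers, on their centre line; the grasp point (between the pads) lies 19 mm behind it; z points along the fingers, y is the line along which they close (so a half turn about z gives the same grasp; the last joint's range is limited). The gripper opens to 85 mm and grips with 20 to 120 N. Pads are 22 mm wide; open, the fingers measure 114 mm over their backs; the gripper's body (76 mm by 85 mm) begins 54 mm behind the grasp point. The pads swing forward as they close: fully open they stand 13 mm farther back than shut.
Start: joints at [1.034, 0.521, -0.036, 1.599, 0.021, 1.021, -0.113], TCP at [0.281, -0.558, 0.231] pointing down, gripper open.
Joint ranges: [-2.91, 2.91], [-0.3, 2.13], [-1.5, 1.42], [0.17, 2.43], [-1.26, 4.41], [0.16, 1.93], [-2.52, 2.52]. Speed limits (rad/s): [1.89, 1.89, 2.39, 2.39, 3.01, 3.01, 3.01].

## Interface

Orientations are given as [roll, pitch, yaw] about the fixed x, y, z axes, in that order (R = Rz(yaw) Ry(pitch) Rx(roll)).
In Python, from workcell import bot gives the robot as it stands. The module is installed in compiled form; this text tells all that it offers.
- The arm moves only by the tool apply_moves, never from a script. Its arguments are lists of equal length, an entry for each row: "claw": the finger opening in m, from 0 to 0.0854; "xyz": the shift along the tool's x, y, z in m, a list of three; "twist": the turn, a rotation vector about the tool's x, y, z in rad, a list of three. A call has 1 to 20 rows; each row shifts and turns the commanded pose from where the row before left it, along the tool's axes as they then stand; what a row does not reach is not made up. A row lasts 1/10 s, in which the tool goes at most 50 mm and 8.59 degrees, less where a joint would pass 70% of its speed; a pose out of reach is approached as far as the arm can. A call with a gripper value outside its range is refused whole. The fingers move at their own pace and stop on an object; "force" is the grip in N (left out, the last holds). Time passes only in rows, so rows that do not move let the fingers close. It gives the time, the measured TCP pose, the force, the opening and the grip force at its end, in the units of the state.
- bot.observe(): the state, without advancing time (a new reading comes with each control period).
- bot.grab_frame(name): name is "side" or "top"; returns a dict with "img" (400x640x3 uint8, red, green, blue), "vfov" (degrees; the focal length in pixels is half the picture's height over the tangent of half this angle, whatever the lens; pixels are square), "cx", "cy" (the principal point, pixels), "distortion" ([k1, k2, p1, p2, k3] as OpenCV has them; the pictures are not rectified), "view" (4x4, takes a point from world to camera coordinates). Camera axes: x right, y up, looking along -z (the intrinsics and any distortion apply to the point x, -y, -z); pixel columns grow to the right and rows downward; lengths in m; the calibration is good to about 2 mm. A picture is of the moment at which its call begins. There is no depth.
- bot.job_done(): hands the job in; it is judged then, once.
Trained networks look in the newest picture that a camera, given by its name, has taken for a name from the list of things; names that differ only in an ending like _2 or _b are one class to them, and where a whole thing is asked for, a point or a joint stands for the part that bears it (a point fixed in the world has none). Each returns a list of dicts, best first, with "score" (0 to 1); they miss things now and then, are a little off and sometimes report something else, mostly with a low value. They report only what shows in the picture. A call takes as long as a camera call. They do not tell look-alikes from the thing itself.
- bot.find_in(camera, query): "position" ([x, y, z] in m, in world coordinates, good to about 4 mm: the middle of the surface that is visible of it).
The state is a dict: "clock": time; "qpos": joint angles; "qd": joint speeds; "joint_efforts": joint torques, N m; "position": TCP position; "tool_rot": TCP orientation; "force": force on the tool from outside, world axes, zero at the start; "moment": the same for the moment, N m; "grip_width": finger opening in m; "finger_force": force on a finger pad.
Only numpy, scipy, OpenCV 4.12 (cv2) and the standard library are available. Lean on these libraries where they do the work, as an engineer would, in place of code of your own. Each camera call takes 0.05 s, during which the arm holds its last target. There are 200 camera calls.

## Task

Sweep all four white bottle caps across the wooden prep board and off its open edge so that they lie in the steel catch tray. Just push them along the board with the fingertips, without picking any up. Leave the small jar standing where it is among them on the board, and do not disturb the mug or the oil bottle beside the board.

Things in the scene. Friction and masses are not known exactly. Their poses are not given: they have to be found in the camera images.
- board: fixed wooden prep board on feet, steel catch tray along its +y side. Origin on the worktop (z = 0); axes x, y level, yaw within 0.6 rad. Flat top face 40 mm up, x -115 to +115, y -150 to +100 mm in its frame. Rims 10 mm wide, 10 mm higher than the face, enclose it at x = -120, x = +120, y = -155 mm. The edge at y = +100 has no rim: the open edge, the tray beyond it
- tray_floor (a point): centre of the tray's inner floor, 4 mm above the worktop, at (0, 152.5, 4) mm in the board's frame, same axes. Open tray, 242 x 97 mm inside (x, y), walls 4 mm thick; the wall against the board ends 36 mm above the worktop (4 mm below the board's face), the others 50 mm. A cap pushed until its centre is past y = 104 mm tips in
- cap0: loose white plastic bottle screw cap, a ribbed disc 36 mm in diameter and 14 mm high, about 14 g, lying flat on the prep board at the start; origin at the centre of its underside, z up through it at the start. All four caps are alike
- cap1: loose white plastic bottle screw cap, a ribbed disc 36 mm in diameter and 14 mm high, about 14 g, lying flat on the prep board at the start; origin at the centre of its underside, z up through it at the start. All four caps are alike
- cap2: loose white plastic bottle screw cap, a ribbed disc 36 mm in diameter and 14 mm high, about 14 g, lying flat on the prep board at the start; origin at the centre of its underside, z up through it at the start. All four caps are alike
- cap3: loose white plastic bottle screw cap, a ribbed disc 36 mm in diameter and 14 mm high, about 14 g, lying flat on the prep board at the start; origin at the centre of its underside, z up through it at the start. All four caps are alike
- jar: small loose amber glass jar with dark metal lid, 48 mm in diameter, 36 mm high, about 150 g, standing upright among the caps on the prep board, to be left alone; origin at the centre of its underside, z up
- mug: white ceramic mug, 80 mm in diameter, 90 mm high, its handle towards its own +y, standing loose on the worktop on the board's -y side, to be left alone; origin at the centre of its underside, z up
- oil: green glass oil bottle with black cap, 64 mm in diameter, 200 mm high, standing loose on the worktop beyond the catch tray (+y side), to be left alone; origin at the centre of its underside, z up
Not all that is in view belongs to the job. What is shaped like the cap1 but orange or pink is not meant.

How it is judged:
By the outcome, as a careful person would: the job done as asked, in the order asked, and still so for the second after the job is handed in, with the robot touching nothing.
It also fails if it takes over 64 s, if anything falls off the work surface, if the arm or the gripper's body presses on something with over 40 N, if the wrist force passes 120 N, or if a joint passes its speed limit or range.

## Working session

There is one attempt and no reset: what is moved stays moved. The work goes in short steps, Python scripts to look and compute and a tool call to move; the robot and the scene stay as the last step left them, time stands still between calls to the robot, and variables do not carry over. Pictures are saved under pics/ and viewed, at most 10 in all, crops included, and the job is handed in when it is done.

Besides the shell and the picture viewer there is one more tool, called after "Request:" as a command line: name --argument value ..., lists and objects as JSON in quotes. apply_moves: Moves the arm, as the interface text tells. Its arguments: {"type":"object","properties":{"claw":{"type":"array"},"xyz":{"type":"array"},"twist":{"type":"array"},"force":{"type":"number"}},"required":["claw","xyz","twist"]}

```bash
mkdir -p pics; python3 - <<'E'
from workcell import bot
import cv2,numpy as np,json
o=bot.observe();print(o['clock'],o['position'],o['tool_rot'],o['grip_width'])
for c in('top','side'):
    f=bot.grab_frame(c);cv2.imwrite(f'pics/{c}0.png',f['img'][:,:,::-1])
    print(c,f['vfov'],f['cx'],f['cy'],f['distortion'],np.round(f['view'],3).tolist())
    for q in('cap0','jar','mug','oil','board'):
        print(q,[(np.round(d['position'],3).tolist(),round(d['score'],2)) for d in bot.find_in(c,q)])
E
```

```text
0.0 [ 0.2810662  -0.55784915  0.23071986] [-3.14041674e+00  9.69869180e-05  4.66762589e-01] 0.08560974139136006
top 54.20424997412941 318.80890280373416 200.60058000093628 [-0.01787748  0.          0.          0.          0.        ] [[-0.019, -1.0, 0.008, 0.01], [0.999, -0.019, 0.049, -0.635], [-0.048, 0.009, 0.999, -1.112], [0.0, 0.0, 0.0, 1.0]]
cap0 [([0.841, -0.029, 0.018], 0.67), ([0.568, -0.11, 0.056], 0.64), ([0.836, 0.048, 0.017], 0.55), ([0.524, 0.034, 0.054], 0.45)]
jar [([0.634, -0.033, 0.078], 0.71)]
mug [([0.509, -0.484, 0.045], 0.57), ([0.575, -0.014, 0.039], 0.22)]
oil [([0.544, 0.426, 0.129], 0.68)]
board [([0.572, -0.015, 0.044], 0.61)]
side 49.14184828173933 318.51345842542133 205.20088870874605 [0.03746757 0.         0.         0.         0.        ] [[0.979, -0.202, 0.014, -0.605], [0.137, 0.714, 0.687, -0.122], [-0.149, -0.67, 0.727, -1.431], [0.0, 0.0, 0.0, 1.0]]
cap0 [([0.833, 0.041, 0.016], 0.55), ([0.58, -0.013, 0.054], 0.42), ([0.563, -0.115, 0.052], 0.41)]
jar [([0.638, -0.05, 0.067], 0.77)]
mug [([0.514, -0.454, 0.049], 0.95), ([0.569, -0.046, 0.038], 0.31)]
oil [([0.544, 0.418, 0.103], 0.62)]
board [([0.568, -0.048, 0.035], 0.88)]
```

View pics/top0.png

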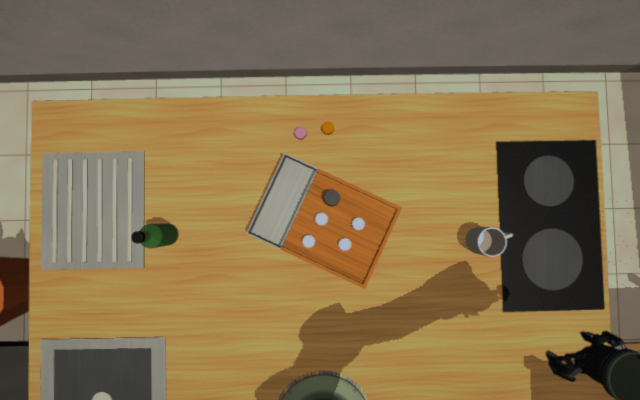

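View pics/side0.png

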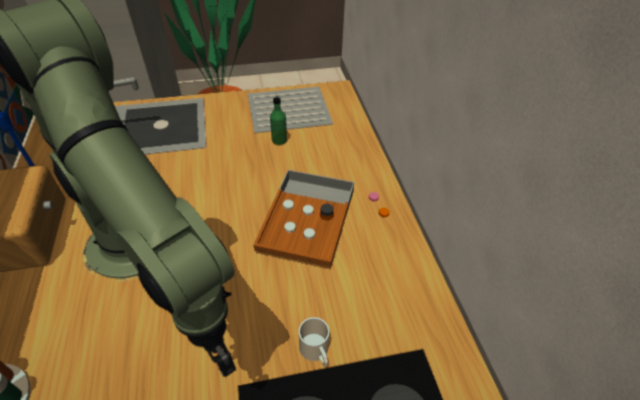

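The top view shows white caps at about (321,219), (358,224), (308,241) and (345,244). The jar is at (331,198), and the open edge runs from (316,168) to (283,246) with the tray on its left. The pink and orange look-alikes lie off the board.

```bash
cat > h.py <<'E'
from workcell import bot
import cv2,numpy as np
def cam(c='top',save=None):
    f=bot.grab_frame(c)
    if save: cv2.imwrite(save,f['img'][:,:,::-1])
    return f
def K(f):
    F=200/np.tan(np.radians(f['vfov']/2));return np.array([[F,0,f['cx']],[0,F,f['cy']],[0,0,1.]])
def world(f,uv,z):
    n=cv2.undistortPoints(np.float64(uv).reshape(-1,1,2),K(f),np.float64(f['distortion'])).reshape(-1,2)
    V=np.array(f['view']);R,t=V[:3,:3],V[:3,3];C=-R.T@t
    d=np.c_[n[:,0],-n[:,1],-np.ones(len(n))]@R
    return C+d*((z-C[2])/d[:,2])[:,None]
def blobs(m,lo,hi):
    n,_,s,c=cv2.connectedComponentsWithStats(m.astype(np.uint8));return [(c[i],s[i,4]) for i in range(1,n) if lo<s[i,4]<hi]
E
python3 - <<'E'
from h import *
f=cam();im=f['img'].astype(int);r,g,b=im[...,0],im[...,1],im[...,2]
roi=np.zeros(r.shape,bool);roi[145:295,240:410]=1
w=roi&(b>150)&(r-b<40)
bl=blobs(w,40,400);print([(c.round(1).tolist(),a) for c,a in bl])
P=world(f,[c for c,a in bl],.054);print('caps',P.round(4).tolist())
hsv=cv2.cvtColor(f['img'],cv2.COLOR_RGB2HSV)
print(hsv[225,335],hsv[120,450],hsv[200,280],hsv[219,321],hsv[197,331])
j=roi&(hsv[...,2]<75)&(np.hypot(np.arange(640)[None]-331,np.arange(400)[:,None]-198)<16)
print('jar',[(c,a,world(f,[c],.076).round(4)) for c,a in blobs(j,40,600)])
cv2.imwrite('pics/crop.png',cv2.resize(f['img'][145:295,240:410,::-1],None,fx=4,fy=4,interpolation=cv2.INTER_CUBIC))
E
```

```text
[([321.0, 218.5], np.int32(108)), ([358.0, 223.4], np.int32(107)), ([308.2, 240.9], np.int32(108)), ([344.6, 243.9], np.int32(108))]
caps [[0.5835, -0.0066, 0.054], [0.5678, -0.1092, 0.054], [0.522, 0.03, 0.054], [0.5118, -0.0707, 0.054]]
[ 14 192 157] [ 18 146 173] [ 28  19 159] [108  35 199] [30 13 77]
jar []
```

View pics/crop.png

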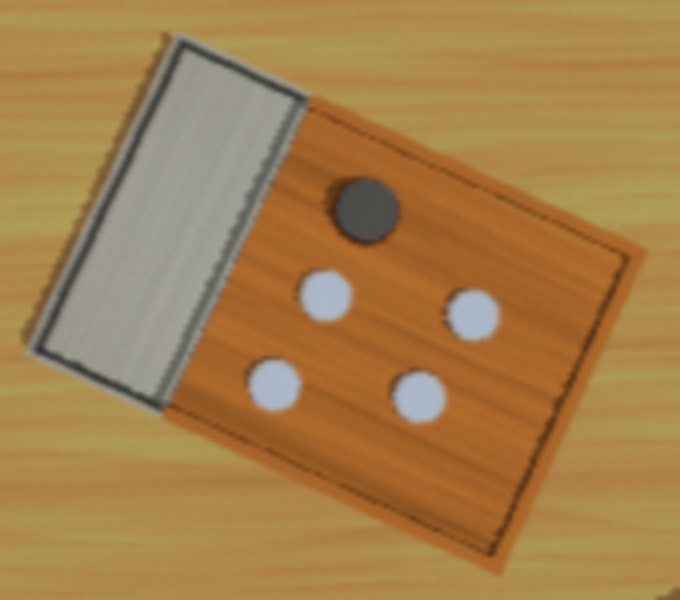

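The crop confirms four caps on the board and shows the jar lid at crop pixel (366,211). The outer corners are at (178,35), (28,350), (648,250) and (500,573). Next I fit the board frame.

```bash
python3 - <<'E'
from h import *
f=cam()
px=np.array([[178,35],[28,350],[648,250],[500,573]])/4+[240,145]-.375
W=world(f,px,.05)[:,:2]
B=np.array([[.125,.205],[-.125,.205],[.125,-.16],[-.125,-.16]])
Bc,Wc=B.mean(0),W.mean(0);H=(B-Bc).T@(W-Wc);th=np.arctan2(H[0,1]-H[1,0],H[0,0]+H[1,1])
R=np.array([[np.cos(th),-np.sin(th)],[np.sin(th),np.cos(th)]]);o=Wc-R@Bc
print('yaw',th,'origin',o,'res mm',((B@R.T+o-W)*1000).round(1).tolist())
np.savez('b.npz',R=R,o=o,th=th)
tob=lambda p:((np.array(p)[...,:2]-o)@R*1000).round(1).tolist()
print('caps',tob(world(f,[[321,218.5],[358,223.4],[308.2,240.9],[344.6,243.9]],.054)))
print('jar',tob(world(f,[[366/4+240-.4,211/4+145-.4]],.076)),'edge z.04',tob(world(f,np.array([[308,96],[164,410]])/4+[240,145],.05)))
f=cam('side');im=f['img'].astype(int);m=np.zeros((400,640),bool);m[190:245,270:330]=1
bl=blobs(m&(im[...,2]>140)&(im[...,0]-im[...,2]<40),20,300)
print('side',[a for c,a in bl],tob(world(f,[c for c,a in bl],.052)))
print(bot.observe()['clock'])
E
```

```text
yaw -0.4548617074438312 origin [ 0.56960679 -0.03585155] res mm [[3.6, -0.1], [-2.1, 2.2], [0.6, -1.4], [-2.0, -0.7]]
caps [[-0.4, 32.3], [30.7, -66.7], [-71.6, 38.3], [-36.5, -56.7]]
jar [[63.4, 31.9]] edge z.04 [[120.8, 101.1], [-120.3, 99.1]]
side [np.int32(56), np.int32(55), np.int32(63), np.int32(65)] [[-76.3, 36.5], [-4.4, 29.9], [-41.5, -57.9], [25.8, -68.3]]
0.75
```

Request:
apply_moves --claw '[0.02, 0.02, 0.02, 0.02, 0.02, 0.02, 0.02, 0.02, 0.02, 0.02, 0.02, 0.02, 0.02, 0.02, 0.02, 0.02, 0.02, 0.02, 0.02, 0.02]' --xyz '[[0, 0, 0], [0, 0, 0], [0, 0, 0], [0, 0, 0], [0, 0, 0], [0.039, 0.002, 0], [0.039, 0.002, 0], [0.039, 0.002, 0], [0.039, 0.002, 0], [0.039, 0.002, 0], [0.039, 0.002, 0], [0.039, 0.002, 0], [0.039, 0.002, 0], [0.039, 0.002, 0], [0.039, 0.002, 0], [0.039, 0.002, 0], [0.039, 0.002, 0], [0.039, 0.002, 0], [0.039, 0.002, 0], [0.039, 0, 0]]' --twist '[[0, 0, -0.13], [0, 0, -0.13], [0, 0, -0.13], [0, 0, -0.13], [0, 0, -0.13], [0, 0, 0], [0, 0, 0], [0, 0, 0], [0, 0, 0], [0, 0, 0], [0, 0, 0], [0, 0, 0], [0, 0, 0], [0, 0, 0], [0, 0, 0], [0, 0, 0], [0, 0, 0], [0, 0, 0], [0, 0, 0], [0, 0, 0]]'

```text
clock: 2.75
position: [0.5637, -0.0433, 0.2314]
tool_rot: [3.141, -0.0, 1.117]
force: [0.5, 0.1, 0.2]
grip_width: 0.0197
finger_force: 0.0
```

```bash
cat > st.py <<'E'
from h import *
b=np.load('b.npz');o=bot.observe();p=o['position']
print('t',o['clock'],'board mm',((p[:2]-b['o'])@b['R']*1000).round(1),'z',round(p[2]*1000,1),'rot',np.round(o['tool_rot'],3),'want yaw',b['th']+np.pi/2,'F',np.round(o['force'],1),'w',round(o['grip_width'],4))
E
python3 st.py
```

```text
t 2.75 board mm [-2.  -9.3] z 231.4 rot [ 3.141 -0.     1.117] want yaw 1.1159346193510653 F [0.5 0.1 0.2] w 0.0197
```

Request:
apply_moves --claw '[0.02, 0.02, 0.02, 0.02, 0.02, 0.02, 0.02, 0.02, 0.02]' --xyz '[[0, 0, 0.03], [0, 0, 0.03], [0, 0, 0.03], [0, 0, 0.03], [0, 0, 0.03], [0, 0, 0.02], [0, 0, 0.01], [0, 0, 0.007], [0, 0, 0]]' --twist '[[0, 0, 0], [0, 0, 0], [0, 0, 0], [0, 0, 0], [0, 0, 0], [0, 0, 0], [0, 0, 0], [0, 0, 0], [0, 0, 0]]'

```text
clock: 3.65
position: [0.563, -0.0447, 0.0442]
tool_rot: [-3.141, 0.0, 1.117]
force: [0.3, 0.5, -0.6]
grip_width: 0.0201
finger_force: 0.0
```

```bash
python3 st.py; python3 -c "
from h import *
im=cam('side')['img'];cv2.imwrite('pics/s1.png',cv2.resize(im[140:280,230:390,::-1],None,fx=4,fy=4,interpolation=2))"
```

```text
t 3.65 board mm [ -2.1 -10.8] z 44.2 rot [-3.141  0.     1.117] want yaw 1.1159346193510653 F [ 0.3  0.5 -0.6] w 0.0201
```

View pics/s1.png

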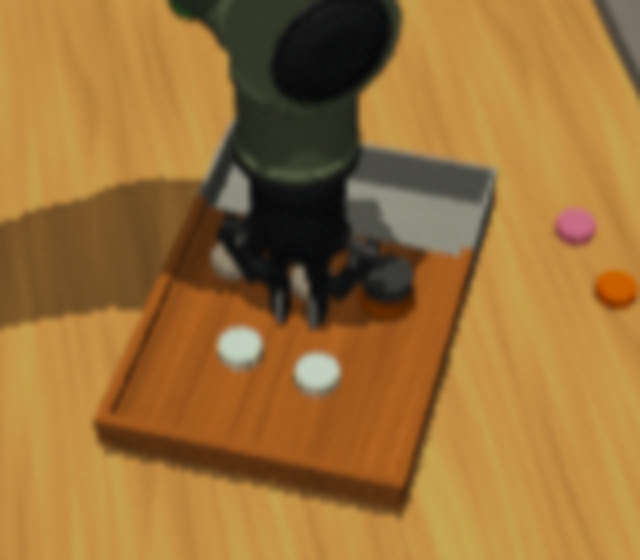

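The side view shows the fingertips on the board behind the middle cap, clear of the jar. The knuckles sit roughly 19 mm above the jar lid, so I push this cap.

Request:
apply_moves --claw '[0.02, 0.02, 0.02, 0.02, 0.02, 0.02, 0.02, 0.02, 0.02, 0.02, 0.02, 0.02]' --xyz '[[0.006, 0, 0], [0.008, 0, 0], [0.01, -0.001, 0], [0.01, -0.001, 0], [0.01, -0.001, 0], [0.01, -0.001, 0], [0.01, 0, 0], [0.01, 0, 0], [0.01, 0, 0], [0.01, 0, 0], [0.012, 0, 0], [0, 0, 0]]' --twist '[[0, 0, 0], [0, 0, 0], [0, 0, 0], [0, 0, 0], [0, 0, 0], [0, 0, 0], [0, 0, 0], [0, 0, 0], [0, 0, 0], [0, 0, 0], [0, 0, 0], [0, 0, 0]]'

```text
clock: 4.9
position: [0.6065, 0.0544, 0.0443]
tool_rot: [-3.142, -0.001, 1.119]
force: [-0.0, -0.5, 0.8]
grip_width: 0.0202
finger_force: 0.0
```

```bash
python3 st.py
```

```text
t 4.9 board mm [-6.5 97.3] z 44.3 rot [-3.142e+00 -1.000e-03  1.119e+00] want yaw 1.1159346193510653 F [-0.  -0.5  0.8] w 0.0202
```

Request:
apply_moves --claw '[0.02, 0.02, 0.02, 0.02, 0.02, 0.02, 0.02, 0.02, 0.02, 0.02, 0.02]' --xyz '[[0, 0, -0.03], [0, 0, -0.03], [-0.025, -0.017, 0], [-0.03, -0.017, 0], [-0.03, -0.017, 0], [-0.021, -0.016, 0], [0, 0, 0], [0, 0, 0.03], [0, 0, 0.02], [0, 0, 0.01], [0, 0, 0]]' --twist '[[0, 0, 0], [0, 0, 0], [0, 0, 0], [0, 0, 0], [0, 0, 0], [0, 0, 0], [0, 0, 0], [0, 0, 0], [0, 0, 0], [0, 0, 0], [0, 0, 0]]'

```text
clock: 6.0
position: [0.4987, -0.0134, 0.0434]
tool_rot: [-3.14, 0.001, 1.117]
force: [-0.2, -0.7, 0.4]
grip_width: 0.0202
finger_force: 0.0
```

```bash
python3 st.py; python3 -c "
from h import *
im=cam('side')['img'];cv2.imwrite('pics/s2.png',cv2.resize(im[140:280,230:390,::-1],None,fx=4,fy=4,interpolation=2))"
```

```text
t 6.0 board mm [-73.5 -11. ] z 43.4 rot [-3.140e+00  1.000e-03  1.117e+00] want yaw 1.1159346193510653 F [-0.2 -0.7  0.4] w 0.0202
```

View pics/s2.png

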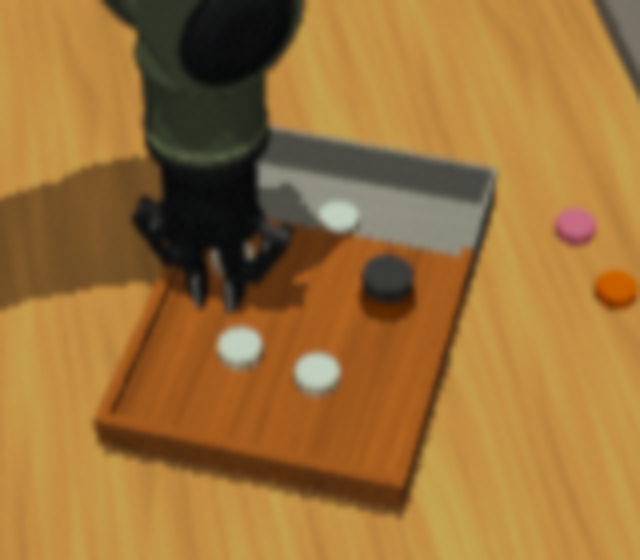

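The first cap lies in the tray at about (338,215) and the jar is unmoved. The fingers are now behind the left cap.

Request:
apply_moves --claw '[0.02, 0.02, 0.02, 0.02, 0.02, 0.02, 0.02, 0.02, 0.02, 0.02, 0.02, 0.02, 0.02, 0.02]' --xyz '[[0.006, 0, 0], [0.008, 0, 0], [0.01, -0.001, 0], [0.01, -0.001, 0], [0.01, -0.001, 0], [0.01, -0.001, 0], [0.01, -0.001, 0], [0.01, -0.001, 0], [0.01, -0.001, 0], [0.01, 0, 0], [0.012, 0, 0], [0, 0, 0], [0, 0, -0.03], [0, 0, -0.03]]' --twist '[[0, 0, 0], [0, 0, 0], [0, 0, 0], [0, 0, 0], [0, 0, 0], [0, 0, 0], [0, 0, 0], [0, 0, 0], [0, 0, 0], [0, 0, 0], [0, 0, 0], [0, 0, 0], [0, 0, 0], [0, 0, 0]]'

```text
clock: 7.45
position: [0.5387, 0.0845, 0.1044]
tool_rot: [-3.14, 0.001, 1.117]
force: [0.3, -0.7, 0.4]
grip_width: 0.02
finger_force: 0.0
```

Request:
apply_moves --claw '[0.02, 0.02, 0.02, 0.02, 0.02, 0.02, 0.02, 0.02, 0.02, 0.02, 0.02, 0.02]' --xyz '[[-0.02, 0.006, 0], [-0.03, 0.006, 0], [-0.03, 0.006, 0], [-0.03, 0.006, 0], [-0.03, 0.006, 0], [-0.03, 0.006, 0], [-0.022, 0.006, 0], [0, 0, 0], [0, 0, 0.03], [0, 0, 0.02], [0, 0, 0.01], [0, 0, 0]]' --twist '[[0, 0, 0], [0, 0, 0], [0, 0, 0], [0, 0, 0], [0, 0, 0], [0, 0, 0], [0, 0, 0], [0, 0, 0], [0, 0, 0], [0, 0, 0], [0, 0, 0], [0, 0, 0]]'

```text
clock: 8.65
position: [0.4924, -0.1057, 0.0434]
tool_rot: [-3.14, 0.0, 1.117]
force: [-0.2, 0.3, 0.8]
grip_width: 0.0201
finger_force: 0.0
```

```bash
python3 st.py; python3 -c "
from h import *
im=cam('side')['img'];cv2.imwrite('pics/s3.png',cv2.resize(im[140:280,230:390,::-1],None,fx=4,fy=4,interpolation=2))"
```

```text
t 8.65 board mm [-38.7 -96.6] z 43.4 rot [-3.14   0.     1.117] want yaw 1.1159346193510653 F [-0.2  0.3  0.8] w 0.0201
```

View pics/s3.png

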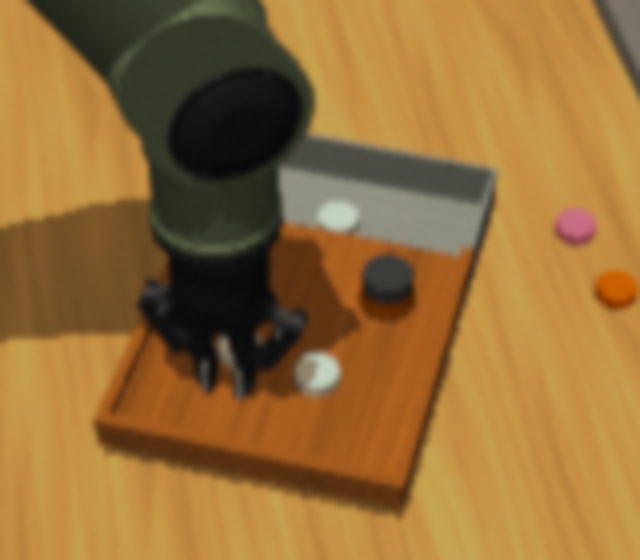

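The cap ahead of the fingers and the right cap at (317,372) are as expected. I push this one out, then lift.

Request:
apply_moves --claw '[0.02, 0.02, 0.02, 0.02, 0.02, 0.02, 0.02, 0.02, 0.02, 0.02, 0.02, 0.02, 0.02, 0.02, 0.02, 0.02, 0.02, 0.02, 0.02, 0.02]' --xyz '[[0.006, 0, 0], [0.008, 0, 0], [0.01, 0, 0], [0.012, -0.001, 0], [0.012, -0.001, 0], [0.012, -0.001, 0], [0.012, -0.001, 0], [0.012, -0.001, 0], [0.012, -0.001, 0], [0.012, -0.001, 0], [0.012, -0.001, 0], [0.012, -0.001, 0], [0.012, -0.001, 0], [0.012, -0.001, 0], [0.012, -0.001, 0], [0.012, 0, 0], [0.012, 0, 0], [0, 0, 0], [0, 0, -0.03], [0, 0, -0.03]]' --twist '[[0, 0, 0], [0, 0, 0], [0, 0, 0], [0, 0, 0], [0, 0, 0], [0, 0, 0], [0, 0, 0], [0, 0, 0], [0, 0, 0], [0, 0, 0], [0, 0, 0], [0, 0, 0], [0, 0, 0], [0, 0, 0], [0, 0, 0], [0, 0, 0], [0, 0, 0], [0, 0, 0], [0, 0, 0], [0, 0, 0]]'

```text
clock: 10.7
position: [0.5656, 0.0712, 0.1044]
tool_rot: [-3.14, 0.001, 1.117]
force: [0.8, 0.2, -0.3]
grip_width: 0.0204
finger_force: 0.0
```

```bash
python3 st.py
```

```text
t 10.7 board mm [-50.6  94.4] z 104.4 rot [-3.140e+00  1.000e-03  1.117e+00] want yaw 1.1159346193510653 F [ 0.8  0.2 -0.3] w 0.0204
```

Request:
apply_moves --claw '[0.02, 0.02, 0.02, 0.02, 0.02, 0.02, 0.02, 0.02, 0.02, 0.02, 0.02, 0.02, 0.02]' --xyz '[[-0.025, 0.01, 0], [-0.025, 0.01, 0], [-0.025, 0.01, 0], [-0.025, 0.01, 0], [-0.025, 0.01, 0], [-0.025, 0.01, 0], [-0.025, 0.01, 0], [-0.025, 0.01, 0], [0, 0, 0], [0, 0, 0.03], [0, 0, 0.02], [0, 0, 0.01], [0, 0, 0]]' --twist '[[0, 0, 0], [0, 0, 0], [0, 0, 0], [0, 0, 0], [0, 0, 0], [0, 0, 0], [0, 0, 0], [0, 0, 0], [0, 0, 0], [0, 0, 0], [0, 0, 0], [0, 0, 0], [0, 0, 0]]'

```text
clock: 12.0
position: [0.5498, -0.1428, 0.0433]
tool_rot: [-3.14, 0.0, 1.117]
force: [-0.1, -0.3, 0.4]
grip_width: 0.0204
finger_force: 0.0
```

```bash
python3 st.py; python3 -c "
from h import *
im=cam('side')['img'];cv2.imwrite('pics/s4.png',cv2.resize(im[140:280,230:390,::-1],None,fx=4,fy=4,interpolation=2))"
```

```text
t 12.0 board mm [  29.2 -104.8] z 43.3 rot [-3.14   0.     1.117] want yaw 1.1159346193510653 F [-0.1 -0.3  0.4] w 0.0204
```

View pics/s4.png

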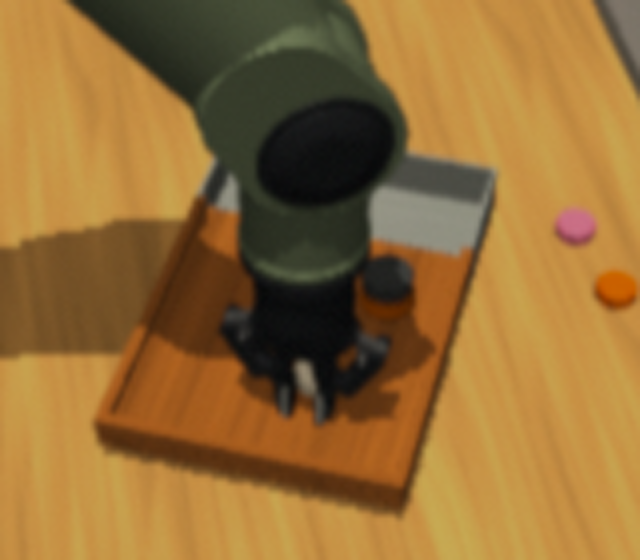

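The last cap is between the fingertips. I push it on a slant to stay clear of the jar.

Request:
apply_moves --claw '[0.02, 0.02, 0.02, 0.02, 0.02, 0.02, 0.02, 0.02, 0.02, 0.02, 0.02, 0.02, 0.02, 0.02, 0.02, 0.02, 0.02, 0.02, 0.02, 0.02]' --xyz '[[0.006, 0, 0], [0.008, 0, 0], [0.01, -0.003, 0], [0.012, -0.004, 0], [0.012, -0.004, 0], [0.012, -0.004, 0], [0.012, -0.004, 0], [0.012, -0.004, 0], [0.012, -0.004, 0], [0.012, -0.004, 0], [0.012, -0.004, 0], [0.012, -0.002, 0], [0.012, -0.002, 0], [0.012, -0.002, 0], [0.012, -0.002, 0], [0.012, -0.002, 0], [0.012, -0.001, 0], [0.012, 0, 0], [0.008, 0, 0], [0, 0, 0]]' --twist '[[0, 0, 0], [0, 0, 0], [0, 0, 0], [0, 0, 0], [0, 0, 0], [0, 0, 0], [0, 0, 0], [0, 0, 0], [0, 0, 0], [0, 0, 0], [0, 0, 0], [0, 0, 0], [0, 0, 0], [0, 0, 0], [0, 0, 0], [0, 0, 0], [0, 0, 0], [0, 0, 0], [0, 0, 0], [0, 0, 0]]'

```text
clock: 14.05
position: [0.6026, 0.0688, 0.0443]
tool_rot: [3.142, -0.001, 1.118]
force: [-1.0, -0.3, -0.2]
grip_width: 0.0202
finger_force: 0.1
```

Request:
apply_moves --claw '[0.02, 0.02, 0.02, 0.02, 0.02, 0.02, 0.02, 0.02, 0.02, 0.02, 0.02, 0.02, 0.02, 0.02, 0.02]' --xyz '[[0, 0, -0.03], [0, 0, -0.03], [0, 0, -0.04], [0, 0, -0.04], [0, 0, -0.04], [-0.03, 0, 0], [-0.03, 0, 0], [-0.03, 0, 0], [-0.03, 0, 0], [-0.03, 0, 0], [-0.03, 0, 0], [-0.03, 0, 0], [-0.03, 0, 0], [-0.03, 0, 0], [0, 0, 0]]' --twist '[[0, 0, 0], [0, 0, 0], [0, 0, 0], [0, 0, 0], [0, 0, 0], [0, 0, 0], [0, 0, 0], [0, 0, 0], [0, 0, 0], [0, 0, 0], [0, 0, 0], [0, 0, 0], [0, 0, 0], [0, 0, 0], [0, 0, 0]]'

```text
clock: 15.55
position: [0.4816, -0.1792, 0.2243]
tool_rot: [-3.141, 0.002, 1.111]
force: [-0.1, 0.4, 0.2]
grip_width: 0.0202
finger_force: 0.0
```

```bash
python3 st.py; python3 - <<'E'
from h import *
b=np.load('b.npz')
f=cam('top');cv2.imwrite('pics/t5.png',cv2.resize(f['img'][120:300,230:430,::-1],None,fx=4,fy=3.2,interpolation=2))
f2=cam('side')
for c in('top','side'):
  for q in('cap0','jar','mug','oil'):
    print(c,q,[(((np.array(d['position'])[:2]-b['o'])@b['R']*1000).round(0).tolist(),np.round(d['position'],3).tolist(),round(d['score'],2)) for d in bot.find_in(c,q)])
E
```

```text
t 15.55 board mm [ -16.  -167.4] z 224.3 rot [-3.141e+00  2.000e-03  1.111e+00] want yaw 1.1159346193510653 F [-0.1  0.4  0.2] w 0.0202
top cap0 [([-43.0, 137.0], [0.591, 0.106, 0.025], 0.71), ([-82.0, 143.0], [0.559, 0.129, 0.017], 0.63), ([-15.0, 118.0], [0.608, 0.077, 0.035], 0.63), ([200.0, 192.0], [0.834, 0.049, 0.014], 0.62), ([-6.0, 151.0], [0.63, 0.103, 0.014], 0.46)]
top jar [([59.0, 32.0], [0.636, -0.033, 0.077], 0.65), ([-9.0, 12.0], [0.567, -0.021, 0.044], 0.57)]
top mug [([145.0, -429.0], [0.511, -0.485, 0.044], 0.89)]
top oil [([-226.0, 401.0], [0.542, 0.424, 0.13], 0.74)]
side cap0 [([206.0, 181.0], [0.834, 0.036, 0.016], 0.57), ([-3.0, 152.0], [0.633, 0.102, 0.014], 0.53), ([252.0, 119.0], [0.848, -0.04, 0.012], 0.4)]
side jar [([65.0, 18.0], [0.636, -0.048, 0.07], 0.47)]
side mug [([137.0, -400.0], [0.517, -0.455, 0.05], 0.84)]
side oil []
```

View pics/t5.png

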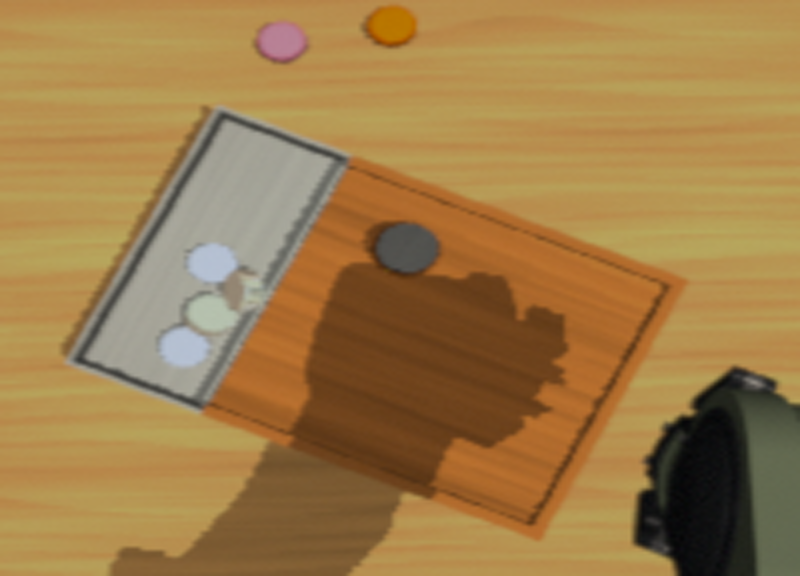

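All four caps are beyond the open edge: (212,262), (210,313), (184,347) and (245,290) in the crop. The last one leans steeply on the inner wall, and the jar still stands at (406,248). I take a closer look at the leaning cap.

```bash
python3 -c "
from h import *
a=cam('side')['img'][165:215,270:340,::-1];t=cam('top')['img'][165:235,245:315,::-1]
a=cv2.resize(a,(560,400),interpolation=2)[:, :400];t=cv2.resize(t,(400,400),interpolation=2)
cv2.imwrite('pics/z6.png',np.hstack([a,t]))"
```

```text
(no output)
```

View pics/z6.png

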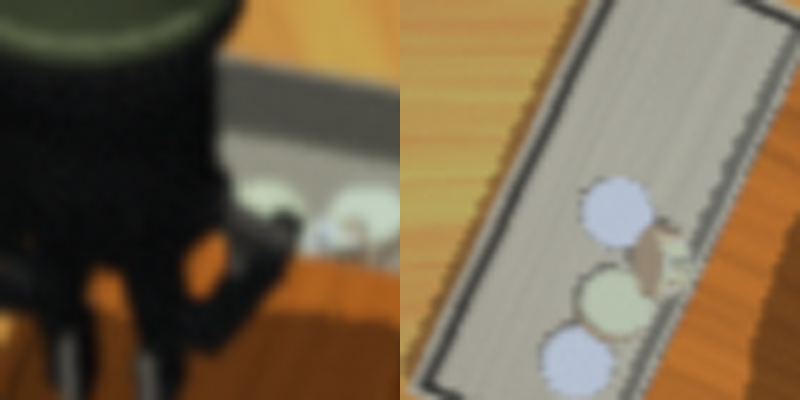

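The close-up shows the last cap leaning against the inner wall behind its neighbours at right-crop (665,260). With the fingers shut I will roll it along the wall towards +x, into free tray floor.

Request:
apply_moves --claw '[0, 0, 0, 0, 0, 0, 0, 0, 0, 0, 0, 0, 0, 0, 0, 0, 0, 0, 0, 0]' --xyz '[[0.026, -0.004, 0], [0.026, -0.004, 0], [0.026, -0.004, 0], [0.026, -0.004, 0], [0.026, -0.004, 0], [0.026, -0.004, 0], [0.026, -0.004, 0], [0.026, -0.004, 0], [0.026, -0.004, 0], [0.026, 0, 0], [0.026, 0, 0], [0, 0, 0], [0, 0, 0.03], [0, 0, 0.03], [0, 0, 0.03], [0, 0, 0.03], [0, 0, 0.03], [0, 0, 0.02], [0, 0, 0], [0, 0, 0]]' --twist '[[0, 0, 0], [0, 0, 0], [0, 0, 0], [0, 0, 0], [0, 0, 0], [0, 0, 0], [0, 0, 0], [0, 0, 0], [0, 0, 0], [0, 0, 0], [0, 0, 0], [0, 0, 0], [0, 0, 0], [0, 0, 0], [0, 0, 0], [0, 0, 0], [0, 0, 0], [0, 0, 0], [0, 0, 0], [0, 0, 0]]'

```text
clock: 18.15
position: [0.5769, 0.0975, 0.0548]
tool_rot: [-3.142, 0.0, 1.117]
force: [0.8, 0.2, 0.9]
grip_width: 0.0004
finger_force: 0.0
```

```bash
python3 st.py
```

```text
t 18.15 board mm [-52. 123.] z 54.8 rot [-3.142  0.     1.117] want yaw 1.1159346193510653 F [0.8 0.2 0.9] w 0.0004
```

Request:
apply_moves --claw '[0, 0, 0, 0, 0, 0, 0, 0, 0, 0, 0, 0, 0, 0, 0, 0, 0]' --xyz '[[-0.004, 0, 0.008], [0, 0, 0.008], [0, 0, 0.008], [0, 0, 0], [0, 0.008, 0], [0, 0.008, 0], [0, 0.008, 0], [0, 0.008, 0], [0, 0.008, 0], [0, 0.008, 0], [0, 0.008, 0], [0, 0.008, 0], [0, 0.008, 0], [0, 0.008, 0], [0, 0.008, 0], [0, 0, 0], [0, 0, 0]]' --twist '[[0, 0, 0], [0, 0, 0], [0, 0, 0], [0, 0, 0], [0, 0, 0], [0, 0, 0], [0, 0, 0], [0, 0, 0], [0, 0, 0], [0, 0, 0], [0, 0, 0], [0, 0, 0], [0, 0, 0], [0, 0, 0], [0, 0, 0], [0, 0, 0], [0, 0, 0]]'

```text
clock: 19.85
position: [0.654, 0.0555, 0.0302]
tool_rot: [-3.141, 0.0, 1.117]
force: [0.0, 1.4, -0.6]
grip_width: -0.0001
finger_force: 0.0
```

```bash
python3 st.py; python3 -c "
from h import *
b=np.load('b.npz')
f=cam('side');g=cam('top')
for c in('top','side'): print(c,[(((np.array(d['position'])[:2]-b['o'])@b['R']*1000).round(0).tolist(),round(d['position'][2],3),round(d['score'],2)) for d in bot.find_in(c,'cap0')])"
```

```text
t 19.85 board mm [ 35.7 119.2] z 30.2 rot [-3.141  0.     1.117] want yaw 1.1159346193510653 F [ 0.   1.4 -0.6] w -0.0001
top [([-87.0, 145.0], 0.019, 0.45), ([243.0, 124.0], 0.017, 0.4)]
side [([251.0, 119.0], 0.014, 0.57), ([-83.0, 136.0], 0.019, 0.52), ([-51.0, 132.0], 0.02, 0.5)]
```

Lift away and look.

Request:
apply_moves --claw '[0, 0, 0, 0, 0, 0, 0, 0, 0, 0, 0, 0, 0, 0, 0]' --xyz '[[0, 0, -0.03], [0, 0, -0.03], [0, 0, -0.04], [0, 0, -0.04], [0, 0, -0.04], [-0.03, 0, 0], [-0.035, 0, 0], [-0.035, 0, 0], [-0.035, 0, 0], [-0.035, 0, 0], [-0.035, 0, 0], [-0.035, 0, 0], [-0.035, 0, 0], [-0.035, 0, 0], [0, 0, 0]]' --twist '[[0, 0, 0], [0, 0, 0], [0, 0, 0], [0, 0, 0], [0, 0, 0], [0, 0, 0], [0, 0, 0], [0, 0, 0], [0, 0, 0], [0, 0, 0], [0, 0, 0], [0, 0, 0], [0, 0, 0], [0, 0, 0], [0, 0, 0]]'

```text
clock: 21.55
position: [0.5157, -0.2276, 0.2104]
tool_rot: [-3.141, 0.002, 1.111]
force: [0.4, 0.6, 0.1]
grip_width: 0.0002
finger_force: 0.0
```

```bash
python3 st.py; python3 -c "
from h import *
b=np.load('b.npz')
g=cam('top');f=cam('side')
for c in('top','side'):
  for q in ('cap0','jar','mug','oil'): print(c,q,[(((np.array(d['position'])[:2]-b['o'])@b['R']*1000).round(0).tolist(),round(d['position'][2],3),round(d['score'],2)) for d in bot.find_in(c,q)])
a=cv2.resize(f['img'][165:235,270:350,::-1],(400,350),interpolation=2);t=cv2.resize(g['img'][155:225,250:330,::-1],(400,350),interpolation=2)
cv2.imwrite('pics/z7.png',np.hstack([a,t]))"
```

```text
t 21.55 board mm [  35.9 -196. ] z 210.4 rot [-3.141e+00  2.000e-03  1.111e+00] want yaw 1.1159346193510653 F [0.4 0.6 0.1] w 0.0002
top cap0 [([242.0, 125.0], 0.014, 0.69), ([199.0, 194.0], 0.016, 0.66), ([-83.0, 143.0], 0.017, 0.6), ([4.0, 156.0], 0.017, 0.58)]
top jar [([60.0, 31.0], 0.075, 0.47)]
top mug []
top oil [([-223.0, 402.0], 0.131, 0.65)]
side cap0 [([4.0, 152.0], 0.019, 0.49)]
side jar [([68.0, 17.0], 0.072, 0.49)]
side mug [([132.0, -401.0], 0.05, 0.66), ([27.0, -56.0], 0.039, 0.47)]
side oil []
```

View pics/z7.png

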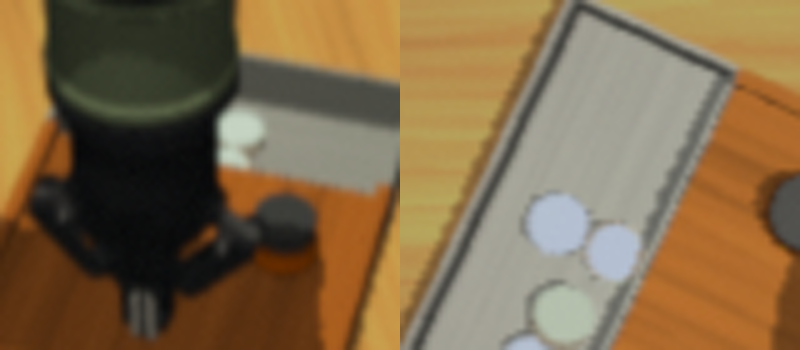

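The last cap now lies nearly flat in the tray beside the others, at right-crop (613,252). The jar is at its original position and the arm is clear, so I hand in.

```bash
python3 -c "
from workcell import bot
print(bot.job_done())"
```

```text
the job is handed in; nothing more can be done
None
```

All four white caps were swept off the open edge and lie in the catch tray. The last had landed leaning on the tray's inner wall, so I rolled it flat with the closed fingertips. The jar still stands in its place, the mug and oil bottle were not touched, and the job was handed in at about 22 s.

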